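# Check the capsule tray and click it shut

## Robot

A 6-joint arm with a two-finger parallel gripper is mounted at the origin on a cart in front of the work surface, level with it; the furniture and walls round the work are solid. World frame = base frame: x ahead of the robot, y to its left, z up, the work surface at z = 0. Lengths are in m, angles in rad, forces in N, time in s.
With the tool pointing down it reaches from about 0.3 to 1 m from the base axis. Payload 5.1 kg.
Tool frame: the origin (TCP) lies midway between the tips of the shut fingers; the grasp point (between the pads) lies 19 mm behind it; z points along the fingers, y is the line along which they close (so a half turn about z gives the same grasp; the last joint's range is limited). The gripper opens to 95 mm and grips with 3 to 60 N. Pads are 20 mm wide; open, the fingers measure 119 mm over their backs; the gripper's body (75 mm by 180 mm) begins 59 mm behind the grasp point.
Start: joints at [1.113, 0.124, 1.65, -0, 1.367, -0.083], TCP at [0.238, 0.605, 0.182] pointing down, gripper open.
Joint ranges: [-2.61, 2.61], [-1.02, 2.33], [0.03, 2.71], [-1.35, 4.49], [0.32, 2.68], [-2.91, 2.91]. Speed limits (rad/s): [2.57, 2.57, 3.14, 3.14, 3.14, 3.14].

## Interface

Orientations are given as a unit quaternion [w, x, y, z].
In Python, from plant import robot gives the robot as it stands.
- The arm moves only by the shell command python3 -m inch 'ROWS' [OPENING] [FORCE]. ROWS is a JSON object whose one key "targets" holds a list of rows, each a list of 2 entries, a list of its own where there are three numbers: the shift along the world's x, y, z in units of 40 mm (1.0 is 40 mm), then the turn, a rotation vector about the world's x, y, z in degrees. A call has exactly 8 rows; each row shifts and turns the commanded pose from where the row before left it; what a row does not reach is not made up. A row lasts 1/10 s, in which the tool goes at most 50 mm and 8.59 degrees, less where a joint would pass 70% of its speed; a pose out of reach is approached as far as the arm can. A call is refused whole if a number of a shift passes 1 or a number of a turn 8.59, either way. A call with a gripper value outside its range is refused whole. OPENING is the opening, from 0 (shut) to 1 (fully open), set as the call begins (- or left out, the last holds). The fingers move at their own pace and stop on an object; FORCE is the grip in N (left out, the last holds). Time passes only in rows, so rows that do not move let the fingers close, or fill a call up. It gives the time, the measured TCP pose, the force, the opening and the grip force at its end, in the units of the state.
- robot.get_state(): the state, without advancing time (a new reading comes with each control period).
- robot.capture(name): name is "scene" or "top"; returns a dict with "image" (420x560x3 uint8, blue, green, red), "z_map" (420x560 float32, m along the optical axis (not along the pixel's ray), 0 where there is no reading), "mtx" (3x3 intrinsics, pixels), "extrinsics" (4x4, takes a point from camera to world coordinates). Camera axes: x right, y up, looking along -z (the intrinsics and any distortion apply to the point x, -y, -z); pixel columns grow to the right and rows downward; lengths in m; the calibration is good to about 2 mm. A picture is of the moment at which its call begins.
- robot.sign_off(): hands the job in; it is judged then, once.
The state is a dict: "time_s": time; "qpos": joint angles; "dq": joint speeds; "effort": joint torques, N m; "tool_pos": TCP position; "orientation": TCP orientation; "contact_force": force on the tool from outside, world axes, zero at the start; "wrist_torque": the same for the moment, N m; "gripper_width": finger opening in m; "grasp_force": force on a finger pad.
Only numpy, scipy, OpenCV 4.12 (cv2) and the standard library are available. Lean on these libraries where they do the work, as an engineer would, in place of code of your own. Each camera call takes 0.05 s, during which the arm holds its last target. There are 200 camera calls.

## Task

Show me how many coffee capsules are left in the caddy with the green front: press its green button so that the tray springs right out, then push the tray fully home until it clicks and stays shut by itself. Leave the tray of the orange caddy shut.

Things in the scene. Friction and masses are not known exactly. Their poses are not given: they have to be found in the camera images.
- green_button (a point): Top centre of the green push button (36 mm wide, 32 mm front to back) on a fixed wooden caddy 120 mm wide, 72 mm high; 85.5 mm above the worktop, 39 mm behind the shut tray front. Sinks 9 mm straight down to a hard stop (spring 2 to 4 N), frees the tray at 5 mm, rises when let go. Axes: x from the caddy's front (facing the robot, within 0.3 rad) to its back, z up. The two caddies may swap places.
- green_front (a point): Centre of the flat outer face of the green tray front, a panel 120 mm wide, 10 mm thick, 8 to 70 mm above the worktop; the point lies 39 mm above the worktop and moves with the tray. x points into the caddy (the way to push home), y left, z up. The tray is pushed home by pressing on this face along x near its middle.
- green_tray (a joint): How far the green tray is out (m): 0 shut and latched, 0.045 right out. A spring (4 N shut, 1 N out) drives it out by itself in about 1 s when freed, and again if let go before the latch clicks. Push it to its hard stop at -0.003 (takes about 6 N): the latch clicks just past 0, and let go it rests at 0.
- orange_tray (a joint): How far the tray of the second caddy is out (m): 0 shut and latched. That caddy is the same but for its orange button and tray front, and stands 0.2 m or more to the left or right of the green one. (A wall cabinet hangs over the back of the worktop, from about x = 0.65 and z = 0.5: keep the arm drawn in while swinging round.)
There are look-alikes about, which are no part of the job. Leave any pink look-alike of the part that bears green_button alone.

How it is judged:
By the outcome, as a careful person would: the job done as asked, in the order asked, and still so for the second after the job is handed in, with the robot touching nothing.
It also fails if it takes over 37 s, if anything falls off the work surface, if the arm or the gripper's body presses on something with over 40 N, if the wrist force passes 120 N, or if a joint passes its speed limit or range.

## Working session

There is one attempt and no reset: what is moved stays moved. The work goes in short steps, Python scripts to look and compute and a shell command to move; the robot and the scene stay as the last step left them, time stands still between calls to the robot, and variables do not carry over. Pictures are saved under pics/ and viewed, at most 10 in all, crops included, and the job is handed in when it is done.

```bash
mkdir -p pics; ls
cat > h.py <<'E'
import numpy as np,cv2
from plant import robot
def pts(c):
    K=np.array(c["mtx"]);T=np.array(c["extrinsics"]);z=c["z_map"]
    v,u=np.mgrid[0:z.shape[0],0:z.shape[1]]
    p=np.stack([(u-K[0,2])/K[0,0]*z,-(v-K[1,2])/K[1,1]*z,-z],-1)
    return p@T[:3,:3].T+T[:3,3]
E
python3 - <<'E'
from h import *
ims=[]
for n in("scene","top"):
    c=robot.capture(n);np.savez(n+'0.npz',**c);ims.append(c["image"])
    print(n,np.round(c["mtx"],1).tolist(),np.round(c["extrinsics"],3).tolist(),[k for k in c])
cv2.imwrite('pics/a.png',ims[0]);cv2.imwrite('pics/b.png',ims[1])
print(robot.get_state())
E
```

```text
pics
scene [[502.8, 0.0, 277.8], [0.0, 502.8, 207.6], [0.0, 0.0, 1.0]] [[-0.882, 0.234, -0.41, -0.141], [-0.471, -0.417, 0.777, 1.421], [0.011, 0.879, 0.478, 0.857], [0.0, 0.0, 0.0, 1.0]] ['image', 'z_map', 'mtx', 'extrinsics']
top [[393.5, 0.0, 277.3], [0.0, 393.5, 205.7], [0.0, 0.0, 1.0]] [[0.028, 0.985, -0.173, 0.324], [-0.999, 0.025, -0.022, 0.158], [-0.017, 0.173, 0.985, 1.224], [0.0, 0.0, 0.0, 1.0]] ['image', 'z_map', 'mtx', 'extrinsics']
{'time_s': 0.1, 'qpos': array([ 1.11338327e+00,  1.24433385e-01,  1.65152535e+00, -2.04067977e-05,
        1.36750983e+00, -8.26180112e-02]), 'dq': array([ 0.00139909, -0.00278547, -0.00226305, -0.00107532, -0.00036259,
        0.0009228 ]), 'effort': array([ 6.07657366e-04, -4.18883801e+01, -3.61095142e+01,  7.78217590e-02,
        4.61653573e-02, -5.94514177e-05]), 'tool_pos': array([0.23771332, 0.60428475, 0.18132139]), 'orientation': array([-2.40568012e-04,  1.86300500e-01,  9.82492363e-01, -9.06639421e-04]), 'contact_force': array([-0.64494913,  0.61493935,  0.82642199]), 'wrist_torque': array([0.06774657, 0.01378985, 0.07695869]), 'grasp_force': 0.0, 'gripper_width': 0.09528360556910252}
```

View pics/a.png

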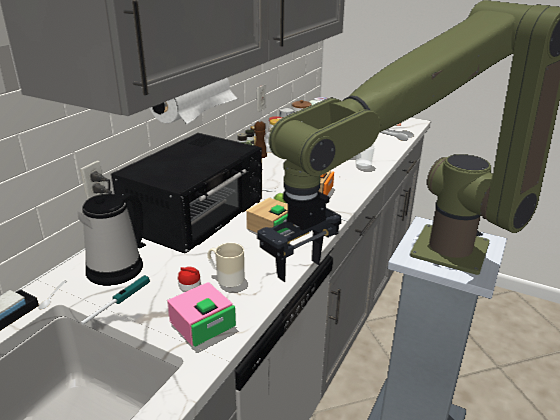

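View pics/b.png

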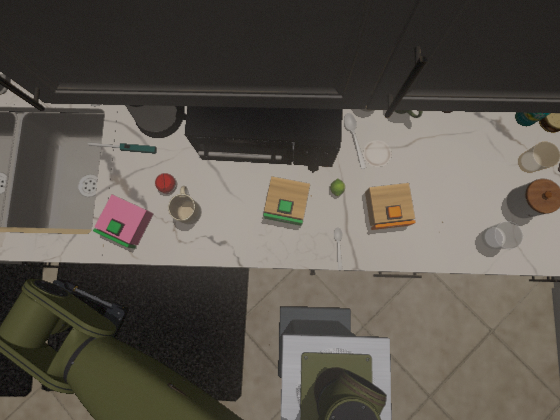

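The scene view shows a pink caddy with a green front at (203,312), the wooden green-button caddy at (268,212), partly behind the gripper, and the orange one at (327,183). In the top view the candidates for "green button" are the pink look-alike (114,227), the wooden caddy (286,207) and the lime (338,187). The orange caddy is at (395,212). I choose (286,207), on the wooden caddy with the green front.

```bash
cat > m.py <<'E'
from h import *
def meas(c,box,tag):
    P=pts(c);h=cv2.cvtColor(c["image"],cv2.COLOR_BGR2HSV)
    m=cv2.inRange(h,(50,120,40),(80,255,255));k=np.zeros_like(m);x0,y0,x1,y1=box;k[y0:y1,x0:x1]=m[y0:y1,x0:x1]
    n,l,s,ce=cv2.connectedComponentsWithStats(k)
    for i in range(1,n):
        if s[i,4]>15:
            q=P[l==i];print(tag,s[i],ce[i].round(1),'med',np.median(q,0).round(4),'z>.08:',np.median(q[q[:,2]>.075],0).round(4) if (q[:,2]>.075).any() else None)
    return P,k
E
python3 - <<'E'
from m import *
c=dict(np.load('top0.npz'));P,k=meas(c,(255,170,320,240),'top')
b=k.astype(bool)
# front top edge direction: front pixels z in .05-.075
q=P[b];f=q[(q[:,2]<.076)&(q[:,2]>.055)];print(len(f),f.mean(0).round(4),np.polyfit(f[:,1],f[:,0],1), f.min(0),f.max(0))
# wood top
w=np.zeros(b.shape,bool);w[170:235,255:320]=1
w&=(P[...,2]>.062)&(P[...,2]<.08)
r=cv2.minAreaRect((P[w][:,:2]*1000).astype(np.float32));print('rect',r,cv2.boxPoints(r).round(0).tolist(),np.median(P[w],0))
s=dict(np.load('scene0.npz'));meas(s,(235,190,300,245),'scene')
a=cv2.resize(c["image"][165:240,250:325],(450,450),interpolation=cv2.INTER_CUBIC);d=cv2.resize(s["image"][185:250,240:340],(692,450))[:,:340]
cv2.imwrite('pics/c.png',np.hstack([a,d]))
E
```

```text
top [279 201  12  10  99] [284.8 205.6] med [0.5243 0.1602 0.0849] z>.08: [0.5243 0.1602 0.0849]
top [264 214  38   9  84] [282.1 217.4] med [0.4926 0.1695 0.0691] z>.08: [0.3243 0.1576 1.2244]
83 [0.4918 0.1677 0.069 ] [0.16911692 0.46345402] [0.47994459 0.11160858 0.06451908] [0.50139549 0.22169533 0.07320137]
rect ((568.3603515625, 152.04412841796875), (120.88142395019531, 167.03335571289062), 79.89147186279297) [[476.0, 107.0], [640.0, 78.0], [661.0, 197.0], [497.0, 226.0]] [0.55252018 0.15468447 0.07105774]
scene [271 205  13   9  78] [277.4 209.2] med [0.52   0.1695 0.0823] z>.08: [0.5214 0.1691 0.0832]
scene [274 214  14  12  74] [280.2 219.8] med [0.4949 0.2    0.0657] z>.08: [0.2672 0.6128 0.3397]
scene [277 228  12   5  30] [282.4 229.8] med [0.4918 0.1949 0.024 ] z>.08: [0.2643 0.6179 0.3163]
```

View pics/c.png

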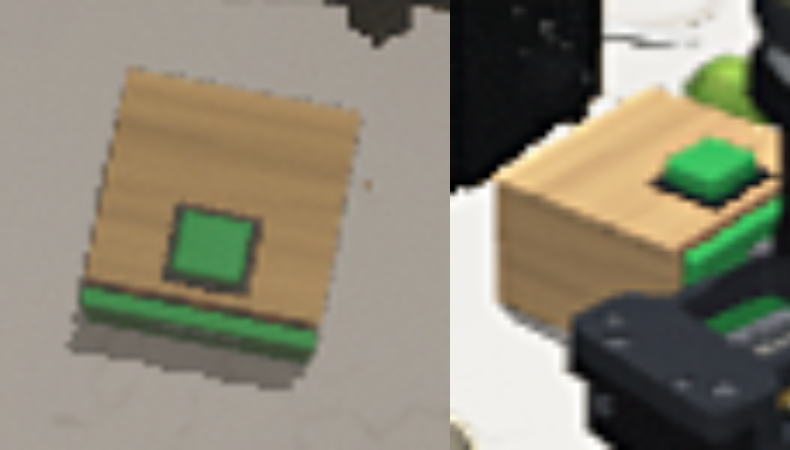

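The crop confirms it: a wooden caddy with a green button and green front, yawed about -10°. The button is at about (0.524, 0.160, 0.085), and the two views agree.

```bash
python3 -m inch '{"targets":[[[0.3,-0.6,0],[0,0,1.5]],[[0.5,-1,0],[0,0,1.5]],[[0.5,-1,0],[0,0,1.5]],[[0.5,-1,0],[0,0,1.5]],[[0.5,-1,0],[0,0,1.5]],[[0.5,-1,0],[0,0,1.5]],[[0.5,-1,0],[0,0,1.5]],[[0.5,-1,0],[0,0,1.2]]]}' 0 20
```

```text
time_s: 0.9
tool_pos: [0.3901, 0.2991, 0.182]
orientation: [-0.0, 0.085, 0.996, -0.0]
contact_force: [1.7, -0.0, 0.5]
gripper_width: 0.0369
grasp_force: 0.0
```

```bash
python3 -m inch '{"targets":[[[0.7,-0.7,0],[0,0,0]],[[0.7,-0.7,0],[0,0,0]],[[0.7,-0.7,-0.2],[0,0,0]],[[0.7,-0.7,-0.4],[0,0,0]],[[0.55,-0.68,-0.5],[0,0,0]],[[0,0,-0.5],[0,0,0]],[[0,0,-0.3],[0,0,0]],[[0,0,0],[0,0,0]]]}' 0
python3 - <<'E'
from m import *
c=robot.capture("top");s=robot.capture("scene")
meas(c,(255,170,320,240),'top');meas(s,(235,190,320,245),'scene')
a=cv2.resize(c["image"][150:250,240:340],(400,400));d=cv2.resize(s["image"][160:260,225:325],(400,400))
cv2.imwrite('pics/d.png',np.hstack([a,d]))
E
```

```text
time_s: 1.7
tool_pos: [0.5219, 0.1614, 0.1037]
orientation: [-0.002, 0.085, 0.996, -0.001]
contact_force: [-0.1, 0.3, -0.6]
gripper_width: 0.0006
grasp_force: 0.0
scene [271 205  13   9  78] [277.4 209.2] med [0.5202 0.1695 0.082 ] z>.08: [0.5211 0.1698 0.0827]
scene [274 209  23  30 355] [284.7 223.4] med [0.4904 0.1771 0.0393] z>.08: None
```

View pics/d.png

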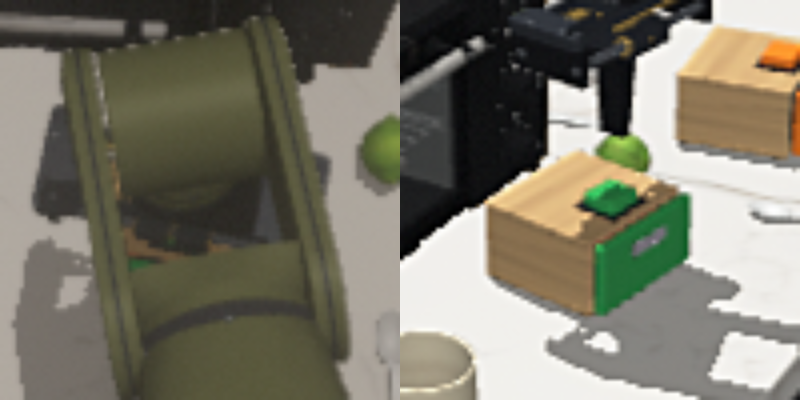

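The fingertip shows at crop (617,135) above the button (612,195), and the gap looks larger than expected. I'll project the TCP into the view to check.

Run:
```python
from h import *
s=robot.capture("scene");st=robot.get_state();print(st["tool_pos"],st["qpos"].round(3))
K=s["mtx"];T=np.linalg.inv(s["extrinsics"])
for p in(st["tool_pos"],[.524,.160,.085]):
    q=T[:3,:3]@np.array(p)+T[:3,3];print(K[0,0]*q[0]/-q[2]+K[0,2],-K[1,1]*q[1]/-q[2]+K[1,2],-q[2])
P=pts(s)
for v in range(180,215,2):print(v,[(P[v,u]*1000).round().astype(int).tolist() for u in(275,279,283)])
cv2.imwrite('pics/e.png',cv2.resize(s["image"][140:240,225:325],(600,600)))
```

```text
[0.52419937 0.16238435 0.10744259] [ 0.203 -0.041  1.95   0.     1.231 -1.199]
277.59838888610886 200.9455959958765 1.6087088817411839
277.92854856484735 206.81794115297174 1.6211987506084842
180 [[526, 177, 187], [514, 174, 189], [685, -185, 0]]
182 [[530, 171, 177], [513, 176, 183], [679, -175, -3]]
184 [[532, 166, 167], [513, 175, 176], [669, -155, -1]]
186 [[531, 169, 162], [515, 172, 167], [660, -138, 0]]
188 [[532, 167, 154], [516, 169, 159], [652, -123, -1]]
190 [[532, 165, 146], [518, 166, 149], [646, -111, -2]]
192 [[533, 164, 138], [516, 169, 144], [636, -92, 0]]
194 [[656, -65, -1], [601, 8, 45], [591, -4, 42]]
196 [[612, 16, 37], [594, 19, 43], [585, 7, 40]]
198 [[615, 11, 27], [594, 20, 36], [586, 5, 31]]
200 [[567, 100, 71], [595, 17, 26], [579, 18, 31]]
202 [[558, 116, 73], [548, 107, 72], [580, 15, 21]]
204 [[555, 123, 70], [542, 119, 72], [531, 111, 71]]
206 [[537, 156, 83], [522, 156, 87], [525, 122, 70]]
208 [[530, 169, 83], [517, 166, 85], [508, 155, 83]]
210 [[526, 176, 80], [512, 175, 84], [509, 153, 74]]
212 [[522, 184, 78], [514, 172, 74], [505, 160, 71]]
214 [[519, 189, 74], [509, 180, 73], [502, 166, 67]]
```

View pics/e.png

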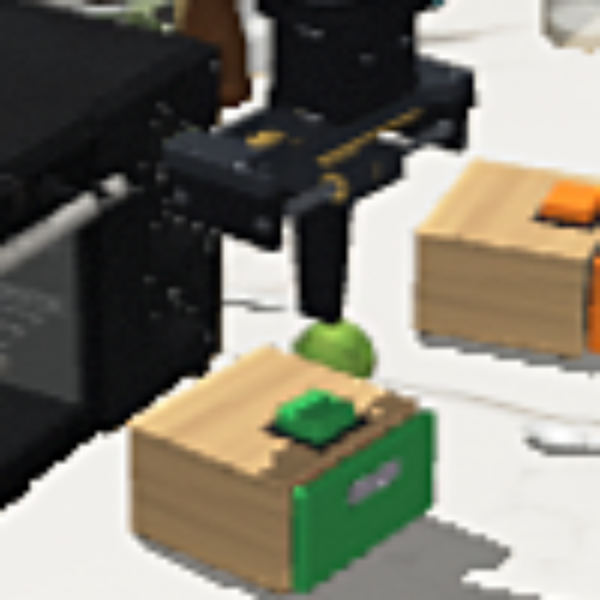

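The depth map puts the visible tip at about z=0.135, although the TCP reads 0.105. The xy position is right over the button. I'll go down in small steps and watch the force.

```bash
python3 -m inch '{"targets":[[[0,0,-0.1],[0,0,0]],[[0,0,-0.1],[0,0,0]],[[0,0,-0.1],[0,0,0]],[[0,0,-0.1],[0,0,0]],[[0,0,-0.1],[0,0,0]],[[0,0,-0.1],[0,0,0]],[[0,0,-0.05],[0,0,0]],[[0,0,0],[0,0,0]]]}' 0
python3 - <<'E'
from m import *
s=robot.capture("scene");meas(s,(235,190,320,250),'scene');P=pts(s)
for v in range(186,214,2):print(v,[(P[v,u]*1000).round().astype(int).tolist() for u in(275,279)])
print(np.mean([robot.get_state()["contact_force"] for _ in range(5)],0),robot.get_state()["tool_pos"])
E
```

```text
time_s: 2.65
tool_pos: [0.5237, 0.1616, 0.0799]
orientation: [-0.0, 0.085, 0.996, -0.0]
contact_force: [-0.1, -0.2, 0.1]
gripper_width: 0.0006
grasp_force: 0.0
scene [271 205  14   9  78] [277.4 209.3] med [0.5202 0.1701 0.0821] z>.08: [0.5214 0.1701 0.0823]
scene [274 209  23  30 353] [284.6 223.4] med [0.4907 0.1801 0.0392] z>.08: [-0.1405  1.4213  0.8569]
186 [[529, 172, 164], [513, 175, 169]]
188 [[529, 171, 156], [514, 174, 161]]
190 [[532, 166, 146], [514, 173, 153]]
192 [[530, 169, 141], [512, 177, 149]]
194 [[531, 167, 133], [-141, 1421, 857]]
196 [[533, 165, 124], [515, 172, 132]]
198 [[535, 161, 115], [516, 169, 123]]
200 [[567, 101, 72], [-141, 1421, 857]]
202 [[561, 111, 70], [550, 104, 70]]
204 [[555, 122, 70], [543, 117, 71]]
206 [[534, 162, 86], [524, 153, 85]]
208 [[529, 171, 85], [520, 161, 82]]
210 [[527, 175, 80], [512, 175, 84]]
212 [[523, 181, 76], [510, 179, 79]]
[-0.4197341  -0.08428181 -0.20058328] [0.52388202 0.16160202 0.08024444]
```

```bash
python3 -m inch '{"targets":[[[0,0,-0.15],[0,0,0]],[[0,0,-0.15],[0,0,0]],[[0,0,-0.1],[0,0,0]],[[0,0,-0.1],[0,0,0]],[[0,0,-0.05],[0,0,0]],[[0,0,-0.05],[0,0,0]],[[0,0,-0.05],[0,0,0]],[[0,0,0],[0,0,0]]]}' 0
python3 - <<'E'
from m import *
s=robot.capture("scene");meas(s,(235,190,320,250),'scene');P=pts(s)
for v in range(190,214,2):print(v,[(P[v,u]*1000).round().astype(int).tolist() for u in(275,279)])
E
```

```text
time_s: 3.5
tool_pos: [0.5238, 0.1616, 0.0542]
orientation: [-0.0, 0.085, 0.996, -0.0]
contact_force: [-0.5, 0.6, 0.0]
gripper_width: -0.0004
grasp_force: 0.0
scene [271 207  14   7  67] [277.2 209.8] med [0.5189 0.1739 0.0799] z>.08: [0.519  0.173  0.0823]
scene [274 209  23  30 352] [284.7 223.5] med [0.4902 0.181  0.0388] z>.08: [-0.1405  1.4213  0.8569]
190 [[503, 221, 177], [514, 172, 153]]
192 [[531, 167, 140], [515, 172, 146]]
194 [[533, 165, 131], [516, 170, 138]]
196 [[531, 168, 126], [514, 173, 133]]
198 [[531, 167, 118], [513, 174, 126]]
200 [[531, 168, 112], [515, 170, 117]]
202 [[531, 168, 105], [514, 171, 110]]
204 [[529, 171, 99], [514, 172, 104]]
206 [[532, 165, 88], [515, 170, 95]]
208 [[527, 174, 86], [516, 167, 86]]
210 [[521, 185, 86], [515, 169, 80]]
212 [[524, 180, 75], [512, 175, 76]]
```

```bash
python3 -m inch '{"targets":[[[0,0,-0.05],[0,0,0]],[[0,0,-0.05],[0,0,0]],[[0,0,-0.05],[0,0,0]],[[0,0,-0.05],[0,0,0]],[[0,0,-0.05],[0,0,0]],[[0,0,0],[0,0,0]],[[0,0,0],[0,0,0]],[[0,0,0],[0,0,0]]]}' 0
python3 - <<'E'
from m import *
s=robot.capture("scene");meas(s,(235,190,330,260),'scene')
E
```

```text
time_s: 4.35
tool_pos: [0.5243, 0.1617, 0.0446]
orientation: [0.0, 0.085, 0.996, 0.0]
contact_force: [0.8, 0.9, 3.2]
gripper_width: 0.0002
grasp_force: 1.7
scene [272 209  12   5  36] [277.1 210.9] med [0.5208 0.1706 0.0747] z>.08: [0.5252 0.1706 0.0769]
scene [285 213  24  30 358] [296.  227.8] med [0.4461 0.1862 0.0403] z>.08: [-0.1405  1.4213  0.8569]
```

The tray is out: the green front moved from x≈0.490 to 0.446 (45 mm). The visible tips sit about 33 mm above the stated TCP. Next I'll rise, go back in front of the tray, and tilt the fingers forward 25° so the body clears the button.

```bash
python3 -m inch '{"targets":[[[0,0,0.6],[0,0,0]],[[0,0,0.8],[0,0,0]],[[-0.5,0.1,0],[0,0,0]],[[-0.8,0.12,0],[-1.4,-8.2,0]],[[-0.8,0.12,0],[-1.4,-8.2,0]],[[-0.7,0.1,0],[-1.4,-8.2,0]],[[0,0,0],[0,0,0]],[[0,0,0],[0,0,0]]]}' 0
cat > look.py <<'E'
from m import *
import sys
s=robot.capture("scene");c=robot.capture("top")
for k,cc,b in(("scene",s,(235,190,330,260)),("top",c,(240,170,330,260))):meas(cc,b,k)
st=robot.get_state();print(st["time_s"],st["tool_pos"].round(4),st["qpos"].round(2),st["contact_force"].round(1))
a=cv2.resize(c["image"][150:250,240:340],(400,400));d=cv2.resize(s["image"][160:260,235:335],(400,400))
cv2.imwrite('pics/%s.png'%sys.argv[1],np.hstack([a,d]))
E
python3 look.py f
```

```text
time_s: 5.2
tool_pos: [0.4094, 0.1793, 0.0984]
orientation: [0.215, 0.082, 0.973, -0.018]
contact_force: [0.6, 0.5, 1.1]
gripper_width: 0.0004
grasp_force: 0.0
scene [271 205  13   9  78] [277.4 209.2] med [0.5204 0.1704 0.0822] z>.08: [0.5211 0.1698 0.0833]
scene [285 213  24  30 361] [296.  227.7] med [0.4462 0.1868 0.0412] z>.08: [-0.1405  1.4213  0.8569]
top [279 201  13  11 105] [284.8 205.6] med [0.5244 0.1601 0.0844] z>.08: [0.5244 0.1601 0.0844]
top [261 228  38  10  94] [280.  232.4] med [0.4477 0.1728 0.0685] z>.08: None
5.3 [0.4132 0.1797 0.1018] [ 0.47 -0.55  2.41 -0.32  0.95 -0.79] [ 1.1 -0.4  0.5]
```

View pics/f.png

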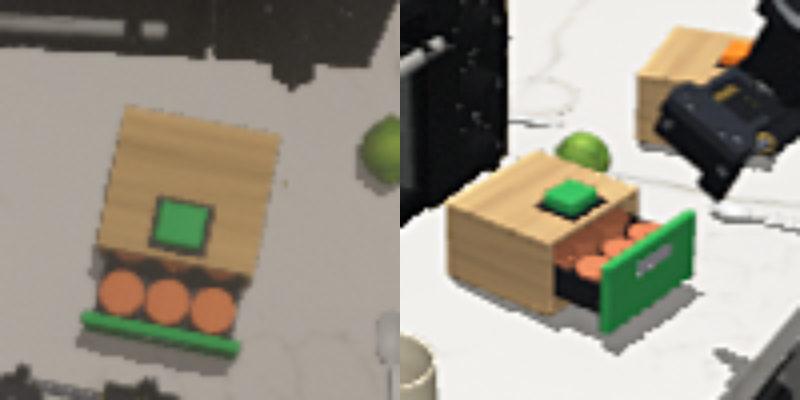

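The view shows the tray fully out with the capsules in it. The green front is at about crop (648,270), the button is up at (570,197), and the fingertip is free at (718,195) in front of the tray. Now I'll descend in front of the face.

```bash
python3 -m inch '{"targets":[[[0,0,-0.3],[0,0,0]],[[0,0,-0.5],[0,0,0]],[[0,0,-0.5],[0,0,0]],[[0,0,-0.4],[0,0,0]],[[0,0,-0.3],[0,0,0]],[[0,0,-0.15],[0,0,0]],[[0,0,0],[0,0,0]],[[0,0,0],[0,0,0]]]}' 0
python3 look.py g
```

```text
time_s: 6.1
tool_pos: [0.4127, 0.1794, 0.015]
orientation: [0.216, 0.083, 0.973, -0.018]
contact_force: [0.4, -0.5, -0.7]
gripper_width: 0.0004
grasp_force: 0.0
scene [271 205  13   9  78] [277.4 209.2] med [0.5197 0.1698 0.0823] z>.08: [0.5201 0.1681 0.0839]
scene [285 219  23  24 279] [293.4 230.3] med [0.4489 0.2022 0.0352] z>.08: [0.3821 0.2695 0.1246]
top [279 201  12  10 101] [284.8 205.5] med [0.5244 0.1602 0.0845] z>.08: [0.5244 0.1602 0.0845]
top [261 228  38  10  93] [280.  232.5] med [0.4475 0.1727 0.0695] z>.08: [0.4555 0.2141 0.0751]
6.2 [0.4128 0.1796 0.0155] [ 0.47 -0.41  2.48 -0.38  0.75 -0.69] [ 0.5 -0.5 -0.5]
```

View pics/g.png

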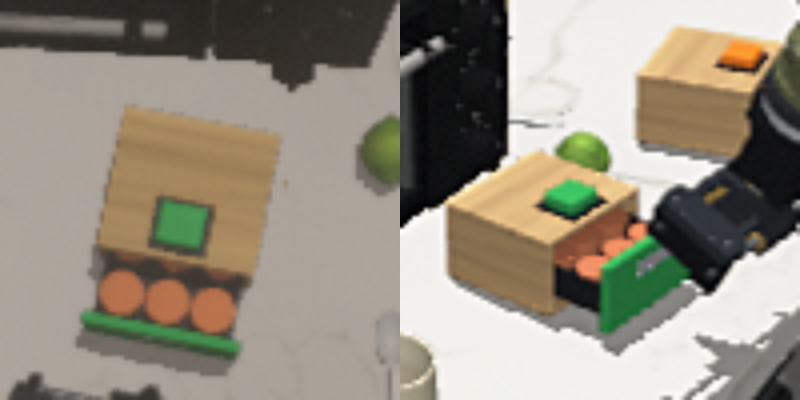

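The view shows the fingers low in front of the green panel, centred laterally by the TCP numbers, with the panel spanning crop (600-690, 240-330). Now I'll push along the caddy's x axis.

```bash
python3 -m inch '{"targets":[[[0.2,-0.034,0],[0,0,0]],[[0.25,-0.043,0],[0,0,0]],[[0.25,-0.043,0],[0,0,0]],[[0.25,-0.043,0],[0,0,0]],[[0.25,-0.043,0],[0,0,0]],[[0.2,-0.034,0],[0,0,0]],[[0.1,-0.017,0],[0,0,0]],[[0,0,0],[0,0,0]]]}' 0
python3 look.py i
```

```text
time_s: 7.0
tool_pos: [0.4724, 0.1688, 0.0144]
orientation: [0.215, 0.083, 0.973, -0.018]
contact_force: [-3.6, 0.6, 0.9]
gripper_width: 0.0003
grasp_force: 1.3
scene [271 205  11   9  68] [276.5 209.2] med [0.5225 0.1751 0.0826] z>.08: [0.5233 0.1745 0.083 ]
scene [278 218  24  22 242] [285.8 228.5] med [0.4759 0.2035 0.0339] z>.08: [0.4352 0.2605 0.1165]
top [279 200  13  12 108] [284.8 205.6] med [0.524  0.1602 0.0846] z>.08: [0.524  0.1602 0.0846]
top [263 220  38   9  94] [281.6 223.8] med [0.4725 0.1676 0.0696] z>.08: [0.4638 0.1203 0.0752]
7.1 [0.4718 0.1689 0.0143] [ 0.38 -0.27  2.38 -0.35  0.69 -0.78] [-3.2  0.7  2.7]
```

View pics/i.png

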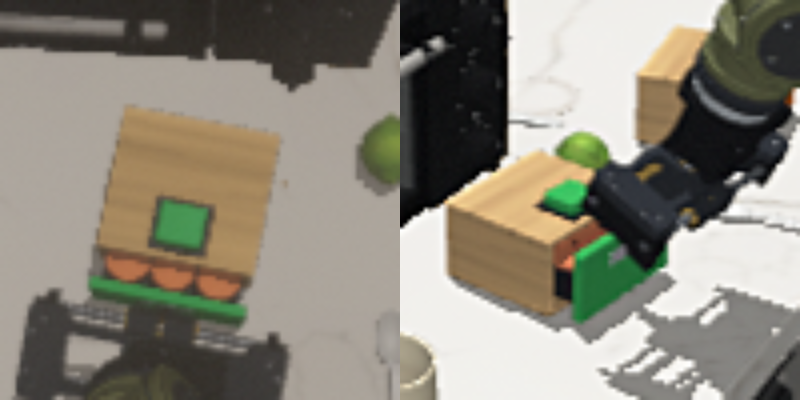

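The top view shows the fingers centred on the green panel at crop (165,300), with the tray about 20 mm from shut. I'll continue, gently at the end.

```bash
python3 -m inch '{"targets":[[[0.2,-0.034,0],[0,0,0]],[[0.15,-0.026,0],[0,0,0]],[[0.1,-0.017,0],[0,0,0]],[[0.05,-0.009,0],[0,0,0]],[[0.04,-0.007,0],[0,0,0]],[[0.04,-0.007,0],[0,0,0]],[[0,0,0],[0,0,0]],[[0,0,0],[0,0,0]]]}' 0
python3 look.py j
```

```text
time_s: 7.9
tool_pos: [0.4939, 0.165, 0.0137]
orientation: [0.214, 0.083, 0.973, -0.018]
contact_force: [-9.2, 2.3, 3.9]
gripper_width: 0.0003
grasp_force: 4.3
scene [271 206   8   8  27] [274.2 210. ] med [0.5254 0.1796 0.082 ] z>.08: [0.5255 0.1815 0.0845]
scene [273 216  23  22 244] [280.4 226.3] med [0.4969 0.199  0.0349] z>.08: [0.4559 0.2558 0.1136]
top [279 200  13  12 110] [284.9 205.7] med [0.5239 0.1601 0.0848] z>.08: [0.5239 0.1601 0.0848]
top [264 212  38  10  91] [282.6 216.6] med [0.494  0.1652 0.0689] z>.08: None
8.0 [0.4939 0.1649 0.0137] [ 0.35 -0.22  2.34 -0.34  0.67 -0.82] [-7.9  2.8  4.5]
```

It is at the hard stop: 9 N, commanded position ahead of actual, and the front slightly past its shut position. I'll add a small extra press and then withdraw.

```bash
python3 -m inch '{"targets":[[[0.04,-0.007,0],[0,0,0]],[[0.02,-0.003,0],[0,0,0]],[[0,0,0],[0,0,0]],[[-0.1,0.017,0],[0,0,0]],[[-0.2,0.034,0],[0,0,0]],[[-0.4,0.07,0],[0,0,0]],[[-0.7,0.12,0],[0,0,0]],[[-0.7,0.12,0],[0,0,0]]]}' 0
python3 -m inch '{"targets":[[[0,0,0.4],[0,0,0]],[[0,0,0.6],[0,0,0]],[[0,0,0.6],[0,0,0]],[[0,0,0],[0,0,0]],[[0,0,0],[0,0,0]],[[0,0,0],[0,0,0]],[[0,0,0],[0,0,0]],[[0,0,0],[0,0,0]]]}' 0
python3 look.py k
```

```text
time_s: 8.8
tool_pos: [0.4134, 0.179, 0.0149]
orientation: [0.216, 0.083, 0.973, -0.018]
contact_force: [0.3, 0.6, -0.2]
gripper_width: 0.0005
grasp_force: 0.0
time_s: 9.6
tool_pos: [0.4129, 0.1786, 0.0771]
orientation: [0.214, 0.083, 0.973, -0.019]
contact_force: [0.1, -0.2, -1.1]
gripper_width: 0.0006
grasp_force: 0.0
scene [271 205  13   9  78] [277.4 209.2] med [0.5194 0.1717 0.0826] z>.08: [0.5198 0.17   0.0829]
scene [274 209  23  30 364] [284.7 223.2] med [0.4908 0.1777 0.04  ] z>.08: [-0.1405  1.4213  0.8569]
top [279 200  13  11 100] [284.8 205.4] med [0.5261 0.1602 0.0845] z>.08: [0.5261 0.1602 0.0845]
top [264 213  38  10  92] [282.5 217.6] med [0.4916 0.1666 0.0693] z>.08: None
9.7 [0.4132 0.1788 0.0776] [ 0.47 -0.52  2.43 -0.33  0.9  -0.77] [-0.1  0.2  0.3]
```

View pics/k.png

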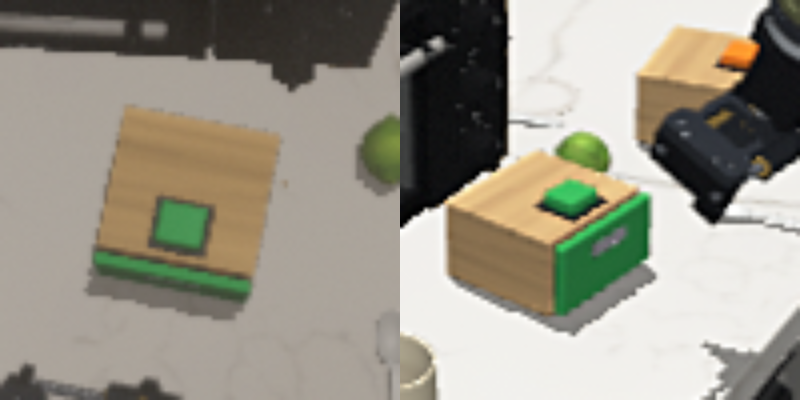

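The tray is shut by itself: both views match the initial shut position, with the panel at scene crop (600,255). The button is up and the gripper is touching nothing.

```bash
python3 -c "
from plant import robot
print(robot.sign_off())"
```

```text
the job is handed in; nothing more can be done
None
```

The green caddy's tray sprang right out when I pressed its button, showing three capsules in the front row and more partly hidden behind, so I have no full count; I then pushed it home, it stays shut by itself, the orange and pink caddies were not touched, and the job is handed in.

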